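Dock the polishing crate

ROBOT

A 6-joint arm with a two-finger parallel gripper is mounted at the origin on a cart in front of the work surface, level with it; the furniture and walls round the work are solid. World frame = base frame: x ahead of the robot, y to its left, z up, the work surface at z = 0. Lengths are in mm, angles in rad, forces in N, time in s.
With the tool pointing down it reaches from about 350 to 975 mm from the base axis. Payload 7.1 kg.
Tool frame: the origin (TCP) lies at the very end of the fingers, on their centre line; the grasp point (between the pads) lies 19 mm behind it; z points along the fingers, y is the direction in which the jaws open and shut (so a half turn about z gives the same grasp; the last joint's range is limited). The gripper opens to 88 mm and grips with 3 to 60 N. Pads are 20 mm wide; open, the fingers measure 115 mm over their backs; the gripper's body (75 mm by 178 mm) begins 61 mm behind the grasp point.
Start: joints at [1.105, 0.423, 1.63, -0, 1.089, -0.019], TCP at [270.019, 563.644, 222.675] pointing down, gripper open.
Joint ranges: [-3, 3], [-0.9, 2.11], [0.09, 2.58], [-1.31, 4.45], [0.11, 2.69], [-2.54, 2.54]. Speed limits (rad/s): [2.39, 2.39, 3.01, 3.14, 3.14, 3.14].

INTERFACE

Orientations are given as a rotation vector (axis times angle).
In Python, from workcell import monitor, vision, order, find_in, regions_of, place_of gives the robot as it stands. The module is installed in compiled form; this text tells all that it offers.
- The arm moves only by the tool carry_out, never from a script. Its argument "targets" is a list of rows, each a list of 3 entries, a list of its own where there are three numbers: the turn, a rotation vector about the world's x, y, z in degrees, then the shift along the world's x, y, z in mm, then the finger opening in mm, from 0 to 87.8. In form: [[[rx, ry, rz], [x, y, z], hand], ...]. A call has 1 to 10 rows; each row is the pose to reach, as a shift and turn from the pose commanded when the call began; what a row does not reach only later rows make up. A row lasts 1/12 s, in which the tool goes at most 41.7 mm and 7.16 degrees, less where a joint would pass 70% of its speed; a pose out of reach is approached as far as the arm can. A call with a gripper value outside its range is refused whole. The fingers move at their own pace and stop on an object; the grip force is fixed at half the most. Time passes only in rows, so rows that repeat a pose let the fingers close. It gives the time, the measured TCP pose, the force and the opening at its end, in the units of the state.
- monitor.get_obs(): the state, without advancing time (a new reading comes with each control period).
- vision.get_image(name): name is "side" or "top"; returns the picture (420x560x3 uint8, red, green, blue); there is no depth.
- vision.camera_model(name): a dict with "K" (3x3 intrinsics, pixels), "dist" ([k1, k2, p1, p2, k3] as OpenCV has them; the pictures are not rectified), "rvec" (rotation vector, rad) and "tvec" (3), from world to camera coordinates, as OpenCV has them. Camera axes: x right, y down, z forward; pixel columns grow to the right and rows downward; lengths in mm; the calibration is good to about 2 mm. A picture is of the moment at which its call begins. camera_model takes no time and is no camera call.
- order.close_job(): hands the job in, once; it reports no verdict.
Trained networks look in the newest picture that a camera, given by its name, has taken for a name from the list of things; names that differ only in an ending like _2 or _b are one class to them, and where a whole thing is asked for, a point or a joint stands for the part that bears it (a point fixed in the world has none). Each returns a list of dicts, best first, with "confidence" (0 to 1); they miss things now and then, are a little off and sometimes report something else, mostly with a low value. They report only what shows in the picture. A call takes as long as a camera call.
- find_in(query, camera): "point" ([x, y, z] in mm, in the coordinates of the camera as it stood for that picture, good to about 4 mm: the middle of the surface that is visible of it).
- regions_of(query, camera): "mask" (420x560 bool, what is visible of it).
- place_of(query, camera): "point" ([x, y, z] in mm, in the coordinates of the camera as it stood for that picture, good to about 4 mm: a listed point, or the origin of a listed thing).
The state is a dict: "t": time; "qpos": joint angles; "qvel": joint speeds; "joint_torque": joint torques, N m; "ee_pos": TCP position; "orientation": TCP orientation; "ft_force": force on the tool from outside, world axes, zero at the start; "moment": the same for the moment, N m; "width": finger opening in mm.
Only numpy, scipy, OpenCV 4.12 (cv2) and the standard library are available. Lean on these libraries where they do the work, as an engineer would, in place of code of your own. Each camera call takes 0.05 s, during which the arm holds its last target.

TASK

Put the bar of white polishing compound into the small wooden crate. Then push the crate - do not grip or lift it - up the plywood ramp until its rear edge drops behind the lip, and go on until it bears on the sprung stop with a push of about 12 N for half a second, never more than 20 N. Then let go, leaving the crate docked behind the lip with the bar inside and the other things on the bench untouched.

Things in the scene. Friction and masses are not known exactly. Their poses are not given: they have to be found in the camera images.
- polish_bar: bar of white polishing compound, 22x55x16 mm, lying flat on the bench, 32 g. Origin at the centre of its underside; x across its 22 mm width, y along its 55 mm length, z up.
- crate: open brown wooden crate with brass corners, 110 mm long (x), 90 mm wide (y), 36 mm high, walls and floor 6 mm thick, 0.3 to 0.6 kg. Origin at the centre of its underside; x points to its nose (the end facing the ramp), z up. It stands on the ramp's base board, roughly in line with the ramp, nose 30 to 80 mm short of the ramp's foot.
- crate_heel (a point): middle of the crate's lower rear edge (the edge that must drop behind the lip), 55 mm behind the crate's origin. The rear wall above it is the face to push on, 36 mm high; fingers pressing on it may hold the heel up by friction until they ease off.
- rack: fixed plywood ramp and dock. Its base board is 14 mm thick, 122 mm wide and reaches 198 mm before the foot. Origin on the board's top at the middle of the ramp's foot; x horizontal, up the ramp, z up. The ramp rises at 14 degrees for 130 mm of slope to the lip, 31 mm above the board. Waxed side rails 98 mm apart, 20 mm high; waxed guides 24 mm high flare to 145 mm, 53 mm before the foot.
- dock: tilted part of the rack. Origin in the middle of the dock floor, at the lip; x up the slope (14 degrees), z square to it. The ramp surface is z = 6 mm from x = -130 mm to 0, where it ends in the lip, a 6 mm step down to the dock floor (z = 0), which goes on at the same slope. The crate is docked with its heel at x = 0 to 34 mm, z = 0.
- end_stop: grey bracket, 40 mm high, across the dock's upper end. Origin on the dock floor, 184 mm up from the lip; axes as the dock's. A brass screw on it carries a sprung plunger with a black rubber pad. The pad meets the crate's nose 4 to 34 mm after the heel passes the lip; the screw's setting is unknown and must be felt. The plunger yields 1 mm per 4.5 N and is hard after 12 mm.
- solder_spool: black spool of silver solder wire lying flat, 51 mm across, 24 mm high; a bystander.
- tin_round: round tin, 69 mm across, 25 mm high; a bystander.

How it is judged (in metres and radians):
On the way, in this order (a step that is already met when the one before it is completed fails the run):
1. the bar lies in the crate, let go, while the crate is still before the ramp (x of polish_bar in the frame of crate between -0.049 and 0.049 m and y of polish_bar in the frame of crate between -0.039 and 0.039 m and z of polish_bar in the frame of crate between 0 and 0.03 m and contact force between the fingers and polish_bar below 0.1 N and x of crate_heel in the frame of dock below -0.15 m), for 0.2 s.
2. the crate is on its way up the ramp, between the rails and on the ramp's surface (x of crate_heel in the frame of dock between -0.11 and -0.015 m and z of crate_heel in the frame of dock between 0 and 0.014 m and y of crate_heel in the frame of dock between -0.009 and 0.009 m), for 0.1 s.
3. the crate's heel is past the lip and the crate presses on the sprung stop with more than 5 N (x of crate_heel in the frame of dock between 0 and 0.045 m and z of crate_heel in the frame of dock below 0.016 m and y of crate_heel in the frame of dock between -0.008 and 0.008 m and contact force between crate and end_stop above 5 N), for 0.2 s.
At the end, for the whole second after the job is handed in: the crate rests behind the lip: heel no more than 1.5 mm before and 40 mm past the lip, down on the dock floor within 3.5 mm, parallel to it within 0.08 rad; the bar is inside the crate; both at rest (below 10 mm/s) (x of crate_heel in the frame of dock between -0.0015 and 0.04 m and z of crate_heel in the frame of dock between -0.004 and 0.0035 m and y of crate_heel in the frame of dock between -0.008 and 0.008 m and angle between the z axis of crate and the z axis of dock, either way round below 0.08 rad and angle between crate's own z axis and vertical below 0.5 rad and x of polish_bar in the frame of crate between -0.049 and 0.049 m and y of polish_bar in the frame of crate between -0.039 and 0.039 m and z of polish_bar in the frame of crate between 0 and 0.03 m and linear speed of each of crate, polish_bar below 0.01 m/s); the robot touches nothing.
It fails at once if the stop is pressed with more than 20 N (contact force between crate and end_stop above 20 N).
It fails at once if the fingers push or grip the crate with more than 24 N (contact force between the fingers and crate above 24 N).
It fails at once if the crate is lifted: its heel more than 15 mm clear of board, ramp or dock ((x of crate_heel in the frame of dock below -0.125 m and height (world z) of crate_heel above 0.03 m) or (x of crate_heel in the frame of dock above -0.125 m and z of crate_heel in the frame of dock above 0.021 m)).
It fails at once if the solder spool or the tin is moved by more than 20 mm (distance of any of solder_spool, tin_round from where it was at the start of the episode above 0.02 m).
It also fails if it takes over 72 s, if anything falls off the work surface, if the arm or the gripper's body presses on something with over 40 N, if the wrist force passes 120 N, or if a joint passes its speed limit or range.

## Working session

There is one attempt and no reset: what is moved stays moved. The work goes in short steps, Python scripts to look and compute and a tool call to move; the robot and the scene stay as the last step left them, time stands still between calls to the robot, and variables do not carry over. Pictures are saved under pics/ and viewed, and the job is handed in when it is done.

Besides the shell and the picture viewer there is one more tool, called after "Emit:" in YAML: its name, and indented under it one key for each argument. carry_out: Moves the arm, as the interface text tells. Its arguments: {"type":"object","properties":{"targets":{"type":"array","items":{"type":"array"}}},"required":["targets"]}

```bash
mkdir -p pics; cat > h.py <<'E'
import numpy as np, cv2
from workcell import monitor, vision, order, find_in, regions_of, place_of
def cam(n):
    m=vision.camera_model(n); R=cv2.Rodrigues(np.array(m['rvec'],float))[0]
    return np.array(m['K'],float),np.array(m['dist'],float),R,np.array(m['tvec'],float).ravel()
def c2w(n,p):
    K,d,R,t=cam(n); return R.T@(np.array(p)-t)
def px2w(n,uv,z):
    K,d,R,t=cam(n); u=cv2.undistortPoints(np.array([[uv]],float),K,d).ravel()
    ray=R.T@np.array([u[0],u[1],1]); c=-R.T@t; return c+ray*(z-c[2])/ray[2]
def w2px(n,P):
    K,d,R,t=cam(n); return cv2.projectPoints(np.array(P,float).reshape(-1,1,3),cv2.Rodrigues(R)[0],t,K,d)[0].reshape(-1,2)
def save(n,f):
    im=vision.get_image(n); cv2.imwrite('pics/'+f,cv2.cvtColor(im,cv2.COLOR_RGB2BGR)); return im
E
python3 - <<'E'
from h import *
np.set_printoptions(precision=1,suppress=True)
print(monitor.get_obs())
for n in ['top','side']:
    save(n,n+'0.png')
    K,d,R,t=cam(n); print(n,'campos',-R.T@t, R[2], K[0,0])
    for q in ['polish_bar','crate','crate_heel','rack','dock','end_stop','solder_spool','tin_round']:
        r=place_of(q,n); print(q,[(c2w(n,x['point']),round(x['confidence'],2)) for x in r[:2]])
print(monitor.get_obs()['t'])
E
```

```text
{'t': 0.0, 'qpos': array([ 1.1,  0.4,  1.6, -0. ,  1.1, -0. ]), 'qvel': array([ 0.,  0.,  0.,  0.,  0., -0.]), 'joint_torque': array([  0. , -54.5, -27.4,   0.1,   0. ,  -0. ]), 'ee_pos': array([269.8, 563.2, 221.9]), 'orientation': array([-0.7, -3.1,  0. ]), 'ft_force': array([ 0.3,  0.1, -0. ]), 'moment': array([-0., -0., -0.]), 'width': 87.9527741394576}
top campos [ 384.8  -46.3 1287.2] [ 0.1  0.  -1. ] 513.3312303716981
polish_bar [(array([614.4, 246. ,  -2.7]), 0.53)]
crate [(array([470.2, 217.6,  13.1]), 0.84)]
crate_heel [(array([613.9, 247.9,   1.9]), 0.42)]
rack [(array([474.9, 100.9,  14.1]), 0.77), (array([481. , -24.2,  42.8]), 0.56)]
dock [(array([482.8, -26.2,  41. ]), 0.62)]
end_stop [(array([ 483.4, -207. ,   87.5]), 0.82)]
solder_spool [(array([ 545.1, -371.7,   -4.1]), 0.83)]
tin_round [(array([ 466.7, -339.3,   -2. ]), 0.92)]
side campos [   78.6 -1393.7   703.7] [ 0.3  0.9 -0.4] 520.0036294497485
polish_bar [(array([475. , 221.8,  14.8]), 0.61)]
crate [(array([475. , 219.5,  13.7]), 0.58)]
crate_heel [(array([ 540.7, -372.1,   -1.9]), 0.2)]
rack [(array([472.2,  94.9,  13.1]), 0.79)]
dock [(array([480.1, -28.1,  35.9]), 0.68)]
end_stop [(array([ 485.2, -208.8,   84.1]), 0.78)]
solder_spool [(array([ 541.7, -368.8,   -5.6]), 0.88)]
tin_round []
0.9
```

View pics/top0.png

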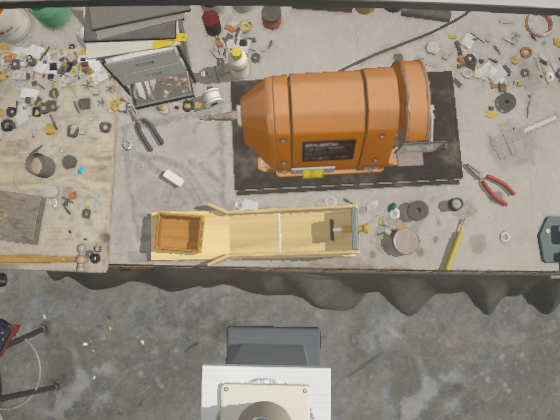

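View pics/side0.png

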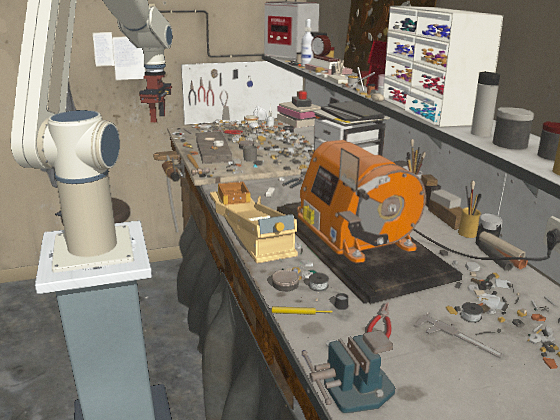

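The top view shows the bar at about (172,178), the crate at (178,232) and the ramp running to the right (world -y), with the stop at (356,228). The side view agrees with this. Next I'll refine these positions with masks.

```bash
python3 - <<'E'
from h import *
np.set_printoptions(precision=1,suppress=True)
im=save('top','t1.png')
for q,z in [('polish_bar',16),('crate',50)]:
    for r in regions_of(q,'top')[:2]:
        m=r['mask'].astype(np.uint8); c=cv2.findContours(m,0,2)[0]; c=max(c,key=cv2.contourArea)
        b=cv2.boxPoints(cv2.minAreaRect(c)); print(q,round(r['confidence'],2),m.sum(),b)
        for p in b: print('  ',px2w('top',p,z))
g=im[140:275,140:390]; g=cv2.resize(g,None,fx=3.2,fy=3.2,interpolation=cv2.INTER_CUBIC)
cv2.imwrite('pics/z1.png',cv2.cvtColor(g,cv2.COLOR_RGB2BGR))
for p in [(240,110),(240,190)]: print(px2w('top',p,0), px2w('top',p,150))
E
```

```text
polish_bar 0.58 190 [[161.9 175.6]
 [166.8 168.2]
 [185.3 180.5]
 [180.4 187.9]]
   [618.6 272.7  16. ]
   [637.8 261.   16. ]
   [606.9 212.4  16. ]
   [587.8 224.1  16. ]
crate 0.81 1726 [[154.3 248.8]
 [157.3 211.3]
 [203.7 215. ]
 [200.8 252.5]]
   [432.1 274.7  50. ]
   [523.7 271.5  50. ]
   [516.8 156.9  50. ]
   [425.6 160.9  50. ]
[797.7  81.2   0. ] [749.6  66.3 150. ]
[587.5  74.8   0. ] [563.9  60.7 150. ]
```

View pics/z1.png

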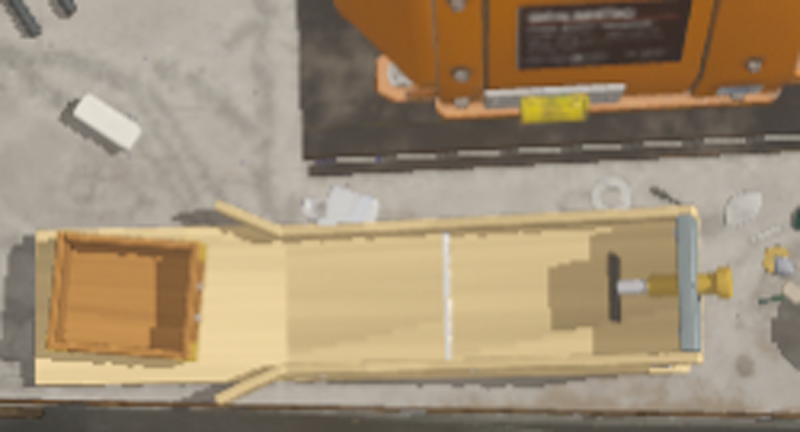

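```bash
python3 - <<'E'
from h import *
np.set_printoptions(precision=1,suppress=True)
def Z(p,z): return px2w('top',((p[0]+.5)/3.2+139.5,(p[1]+.5)/3.2+139.5),z)
for n,p,z in [('crate RU',(62,232),50),('RL',(48,348),50),('NU',(206,243),50),('NL',(196,360),50),
 ('footU',(286,238),14),('footL',(286,368),14),('lipU',(447,233),45),('lipL',(447,360),45),
 ('boardRU',(36,229),14),('boardRL',(36,384),14),('guideU in',(280,237),38),('guideL in',(280,367),38),('railU end in',(680,216),98),('railL end in',(680,355),98),
 ('bar1',(75,113),16),('bar2',(92,94),16),('bar3',(142,129),16),('bar4',(125,150),16),('pad top',(612,255),110),('pad bot',(612,320),110)]:
    print(n,Z(p,z))
E
```

```text
crate RU [521.7 267.   50. ]
RL [433.  273.8  50. ]
NU [515.2 156.   50. ]
NL [426.3 160.5  50. ]
footU [524.1  99.3  14. ]
footL [422.8  96.3  14. ]
lipU [526.7 -26.9  45. ]
lipL [430.2 -28.8  45. ]
boardRU [527.7 297.   14. ]
boardRL [406.2 291.4  14. ]
guideU in [522.2 101.2  38. ]
guideL in [422.7  98.2  38. ]
railU end in [ 536.2 -197.6   98. ]
railL end in [ 434.9 -198.    98. ]
bar1 [620.3 269.8  16. ]
bar2 [635.8 256.9  16. ]
bar3 [608.3 215.7  16. ]
bar4 [591.3 228.5  16. ]
pad top [ 505.5 -147.1  110. ]
pad bot [ 458.6 -147.5  110. ]
```

```bash
python3 - <<'E'
from h import *
o=monitor.get_obs(); R=cv2.Rodrigues(o['orientation'])[0]; print(R.round(3),o['ee_pos'],o['qpos'],o['t'], np.degrees(np.arctan2(R[1,1],R[0,1])))
E
```

```text
[[-0.902  0.432  0.   ]
 [ 0.432  0.902  0.   ]
 [ 0.     0.    -1.   ]] [270.02583926 563.64266224 222.68940847] [ 1.10498710e+00  4.23065182e-01  1.62991882e+00  3.54192764e-06
  1.08856766e+00 -1.90090285e-02] 1.05 64.40014012640813
```

Emit:
carry_out:
  targets:
    - [[0,0,-98],[344,-321,-100],45]
    - [[0,0,-98],[344,-321,-100],45]
    - [[0,0,-98],[344,-321,-100],45]
    - [[0,0,-98],[344,-321,-100],45]
    - [[0,0,-98],[344,-321,-100],45]
    - [[0,0,-98],[344,-321,-100],45]
    - [[0,0,-98],[344,-321,-100],45]
    - [[0,0,-98],[344,-321,-100],45]
    - [[0,0,-98],[344,-321,-100],45]
    - [[0,0,-98],[344,-321,-100],45]

```text
t: 1.88
ee_pos: [569.3, 284.0, 135.7]
orientation: [2.363, 2.07, 0.0]
ft_force: [0.1, 0.3, 0.0]
width: 45.2
```

Emit:
carry_out:
  targets:
    - [[0,0,-20],[20,-18,-10],45]
    - [[0,0,-26],[40,-36,-10],45]
    - [[0,0,-26],[40,-36,-10],45]
    - [[0,0,-26],[40,-36,-10],45]
    - [[0,0,-26],[40,-36,-10],45]
    - [[0,0,-26],[40,-36,-10],45]
    - [[0,0,-26],[40,-36,-10],45]
    - [[0,0,-26],[40,-36,-10],45]

```text
t: 2.55
ee_pos: [607.8, 250.0, 126.2]
orientation: [-2.762, -1.497, -0.0]
ft_force: [-0.1, -0.1, 0.2]
width: 45.0
```

```bash
cat > st.py <<'E'
from h import *
o=monitor.get_obs(); R=cv2.Rodrigues(o['orientation'])[0]
print('t',round(o['t'],2),'p',o['ee_pos'].round(2),'yaw',np.degrees(np.arctan2(R[1,1],R[0,1])).round(2),'z',R[:,2].round(3),'F',o['ft_force'].round(2),'w',round(o['width'],1),'q',o['qpos'].round(2))
E
python3 st.py; python3 - <<'E'
from h import *
im=save('top','t2.png')[140:275,120:370]
g=cv2.resize(im,None,fx=3.2,fy=3.2,interpolation=cv2.INTER_CUBIC)
cv2.imwrite('pics/z2.png',cv2.cvtColor(g,cv2.COLOR_RGB2BGR))
E
```

```text
t 2.55 p [607.78 249.96 126.17] yaw -33.09 z [ 0.  0. -1.] F [-0.07 -0.06  0.19] w 45.0 q [0.37 0.58 1.61 0.   0.94 0.95]
```

View pics/z2.png

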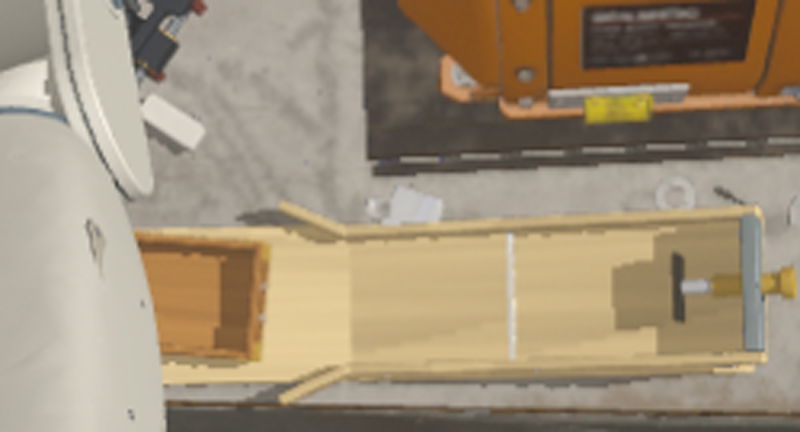

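Emit:
carry_out:
  targets:
    - [[0,0,0],[6,-7,-40],45]
    - [[0,0,0],[6,-7,-75],45]
    - [[0,0,0],[6,-7,-95],45]
    - [[0,0,0],[6,-7,-110],45]
    - [[0,0,0],[6,-7,-116],45]
    - [[0,0,0],[6,-7,-120],45]
    - [[0,0,0],[6,-7,-123],45]
    - [[0,0,0],[6,-7,-123],45]

```text
t: 3.27
ee_pos: [614.6, 243.0, 3.8]
orientation: [2.763, 1.494, 0.002]
ft_force: [-0.6, -0.2, -0.1]
width: 45.1
```

```bash
python3 st.py; python3 - <<'E'
from h import *
im=save('side','s2.png')[150:270,180:330]
g=cv2.resize(im,None,fx=5,fy=5,interpolation=cv2.INTER_CUBIC)
cv2.imwrite('pics/zs2.png',cv2.cvtColor(g,cv2.COLOR_RGB2BGR))
E
```

```text
t 3.27 p [614.63 242.99   3.8 ] yaw -33.2 z [ 0.001  0.001 -1.   ] F [-0.56 -0.24 -0.07] w 45.1 q [ 0.36  0.76  1.63 -0.    0.75  0.94]
```

View pics/zs2.png

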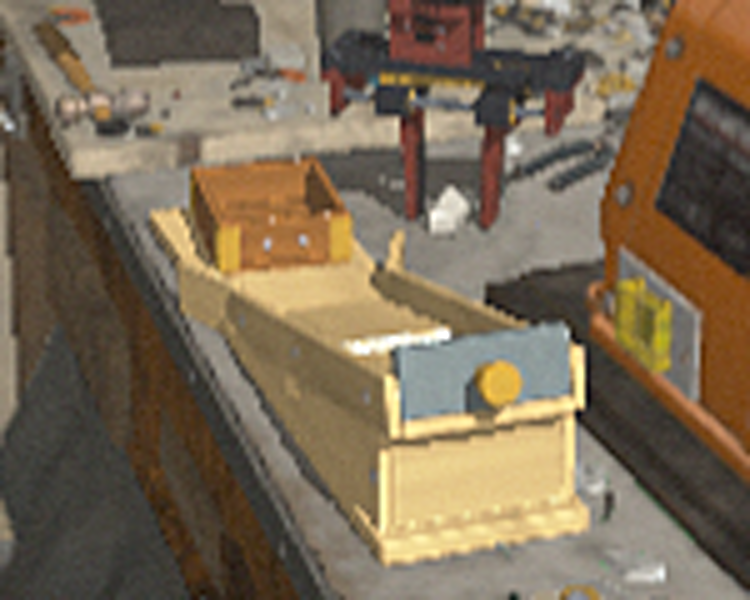

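The side view shows the bar centred between the open fingers, at zoomed (448,212). I'll close on it.

Emit:
carry_out:
  targets:
    - [[0,0,0],[0,0,-1],10]
    - [[0,0,0],[0,0,-1],10]
    - [[0,0,0],[0,0,-1],10]
    - [[0,0,0],[0,0,-1],10]
    - [[0,0,0],[0,0,-1],10]
    - [[0,0,0],[0,0,-1],10]
    - [[0,0,0],[0,0,-1],10]
    - [[0,0,0],[0,0,-1],10]

```text
t: 3.98
ee_pos: [614.3, 242.7, 2.5]
orientation: [2.764, 1.494, 0.001]
ft_force: [-1.9, -0.4, 6.2]
width: 21.8
```

Emit:
carry_out:
  targets:
    - [[0,0,0],[0,0,40],10]
    - [[0,0,0],[0,0,78],10]
    - [[0,0,8],[-35,-7,90],10]
    - [[0,0,15],[-70,-14,90],10]
    - [[0,0,22],[-105,-21,90],10]
    - [[0,0,29],[-135,-27,90],10]
    - [[0,0,30],[-140,-28,90],10]
    - [[0,0,30],[-140,-28,90],10]
    - [[0,0,30],[-140,-28,90],10]
    - [[0,0,30],[-140,-28,90],10]

```text
t: 4.82
ee_pos: [475.8, 215.2, 92.3]
orientation: [2.284, 2.156, 0.003]
ft_force: [0.7, 0.2, 0.1]
width: 21.8
```

```bash
python3 st.py; python3 - <<'E'
from h import *
im=save('side','s3.png')[150:270,180:330]
g=cv2.resize(im,None,fx=5,fy=5,interpolation=cv2.INTER_CUBIC)
cv2.imwrite('pics/zs3.png',cv2.cvtColor(g,cv2.COLOR_RGB2BGR))
E
```

```text
t 4.82 p [475.82 215.19  92.3 ] yaw -3.32 z [ 0.002  0.001 -1.   ] F [0.69 0.16 0.14] w 21.8 q [ 0.4   0.47  1.94 -0.    0.73  0.46]
```

View pics/zs3.png

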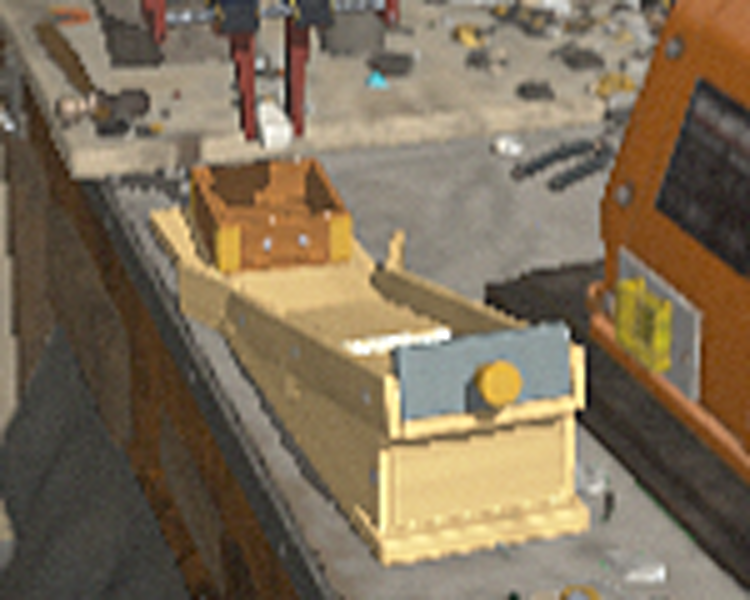

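Emit:
carry_out:
  targets:
    - [[0,0,0],[-1,-1,-25],10]
    - [[0,0,0],[-1,-1,-40],10]
    - [[0,0,0],[-1,-1,-52],10]
    - [[0,0,0],[-1,-1,-58],10]
    - [[0,0,0],[-1,-1,-63],10]
    - [[0,0,0],[-1,-1,-66],10]
    - [[0,0,0],[-1,-1,-67],10]
    - [[0,0,0],[-1,-1,-67],10]

```text
t: 5.53
ee_pos: [473.3, 213.7, 25.2]
orientation: [2.283, 2.158, 0.001]
ft_force: [-0.2, -0.4, -0.8]
width: 21.8
```

```bash
python3 st.py; python3 - <<'E'
from h import *
im=save('side','s4.png')[150:270,180:330]
g=cv2.resize(im,None,fx=5,fy=5,interpolation=cv2.INTER_CUBIC)
cv2.imwrite('pics/zs4.png',cv2.cvtColor(g,cv2.COLOR_RGB2BGR))
E
```

```text
t 5.53 p [473.31 213.71  25.22] yaw -3.23 z [ 0.  0. -1.] F [-0.2  -0.39 -0.76] w 21.8 q [0.4  0.59 1.96 0.   0.59 0.46]
```

View pics/zs4.png

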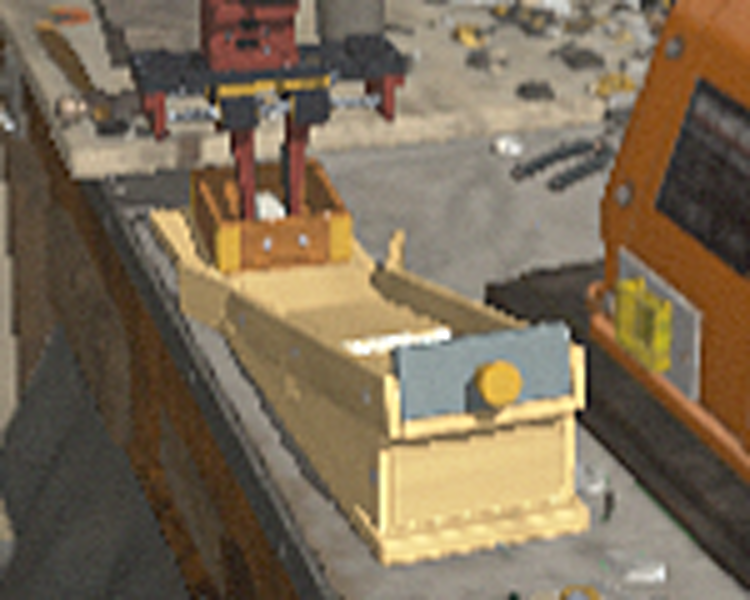

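The bar and both fingers are inside the crate, centred. I'll open to 36 mm and then rise.

Emit:
carry_out:
  targets:
    - [[0,0,0],[0,0,0],34]
    - [[0,0,0],[0,0,0],34]
    - [[0,0,0],[0,0,0],34]
    - [[0,0,0],[0,0,0],34]
    - [[0,0,0],[0,0,20],34]
    - [[0,0,0],[0,0,50],34]
    - [[0,0,0],[0,0,80],34]
    - [[0,0,0],[0,0,90],34]
    - [[0,0,0],[0,0,90],34]

```text
t: 6.33
ee_pos: [474.8, 214.4, 117.7]
orientation: [2.282, 2.157, 0.008]
ft_force: [0.1, 0.6, -0.0]
width: 34.1
```

```bash
python3 st.py; python3 - <<'E'
from h import *
im=save('side','s5.png')[150:270,180:330]
g=cv2.resize(im,None,fx=5,fy=5,interpolation=cv2.INTER_CUBIC)
cv2.imwrite('pics/zs5.png',cv2.cvtColor(g,cv2.COLOR_RGB2BGR))
E
```

```text
t 6.33 p [474.79 214.36 117.66] yaw -3.22 z [ 0.005  0.002 -1.   ] F [ 0.1   0.56 -0.02] w 34.1 q [0.4  0.42 1.93 0.   0.78 0.46]
```

View pics/zs5.png

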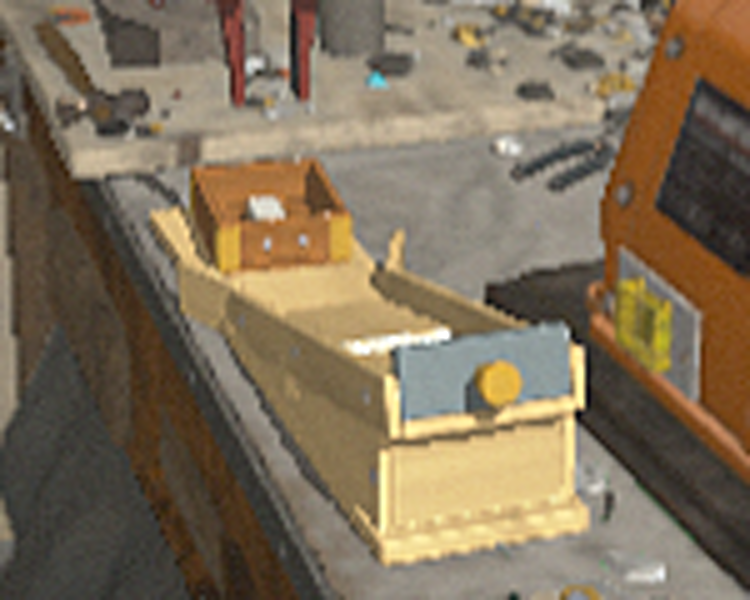

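The bar lies in the crate, white at zoomed (265,207). Next I go behind the crate, yaw to the rack's axis, then tilt.

Emit:
carry_out:
  targets:
    - [[0,0,2],[-2,25,0],45]
    - [[0,0,4],[-4,60,0],45]
    - [[0,0,5.3],[-8,95,0],45]
    - [[0,0,5.3],[-8,98,0],45]
    - [[0,0,5.3],[-8,98,0],45]
    - [[0,0,5.3],[-8,98,0],45]

```text
t: 6.88
ee_pos: [463.8, 310.8, 113.4]
orientation: [-2.18, -2.262, 0.005]
ft_force: [-0.1, -0.6, 0.1]
width: 45.4
```

Emit:
carry_out:
  targets:
    - [[-6,-0.2,0],[0,0,0],45]
    - [[-12,-0.4,0],[0,0,-20],45]
    - [[-18,-0.7,0],[0,0,-40],45]
    - [[-18,-0.7,0],[0,0,-60],45]
    - [[-18,-0.7,0],[0,0,-60],45]
    - [[-18,-0.7,0],[0,0,-60],45]

```text
t: 7.38
ee_pos: [463.9, 309.6, 53.7]
orientation: [2.012, 2.086, -0.324]
ft_force: [0.3, -0.9, 0.6]
width: 45.0
```

```bash
python3 st.py; python3 - <<'E'
from h import *
im=save('side','s6.png')[130:270,170:330]
g=cv2.resize(im,None,fx=4,fy=4,interpolation=cv2.INTER_CUBIC)
cv2.imwrite('pics/zs6.png',cv2.cvtColor(g,cv2.COLOR_RGB2BGR))
E
```

```text
t 7.38 p [463.92 309.62  53.7 ] yaw 2.03 z [ 0.008 -0.311 -0.95 ] F [ 0.33 -0.93  0.63] w 45.0 q [ 0.7   0.66  1.74 -0.3   0.96  0.87]
```

View pics/zs6.png

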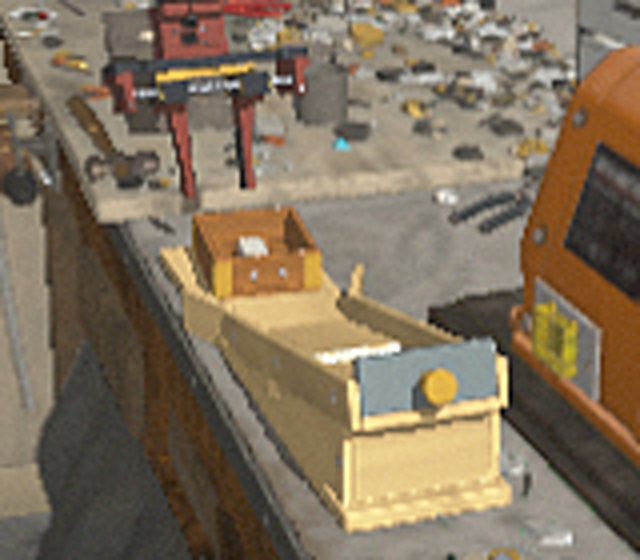

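The hand is tilted behind the crate with nothing touching. Next I lower it, then creep forward to find contact.

Emit:
carry_out:
  targets:
    - [[0,0,0],[2,0,-15],45]
    - [[0,0,0],[2,0,-25],45]
    - [[0,0,0],[2,0,-29],45]
    - [[0,0,0],[2,0,-29],45]
    - [[0,0,0],[2,0,-29],45]
    - [[0,0,0],[2,-4,-29],45]
    - [[0,0,0],[2,-8,-29],45]
    - [[0,0,0],[2,-12,-29],45]
    - [[0,0,0],[2,-12,-29],45]
    - [[0,0,0],[2,-12,-29],45]

```text
t: 8.27
ee_pos: [467.0, 299.3, 26.2]
orientation: [2.012, 2.085, -0.318]
ft_force: [-0.6, -0.0, -0.1]
width: 45.0
```

Emit:
carry_out:
  targets:
    - [[0,0,0],[0,-2,0],45]
    - [[0,0,0],[0,-4,0],45]
    - [[0,0,0],[0,-6,0],45]
    - [[0,0,0],[0,-8,0],45]
    - [[0,0,0],[0,-10,0],45]
    - [[0,0,0],[0,-10,0],45]

```text
t: 8.77
ee_pos: [466.9, 289.1, 26.0]
orientation: [2.012, 2.086, -0.319]
ft_force: [-0.8, 0.3, 0.0]
width: 45.0
```

```bash
python3 st.py
```

```text
t 8.77 p [466.88 289.14  26.02] yaw 2.08 z [ 0.012 -0.309 -0.951] F [-0.78  0.3   0.04] w 45.0 q [ 0.67  0.69  1.77 -0.32  0.9   0.87]
```

Emit:
carry_out:
  targets:
    - [[0,0,0],[0,-2,-1],45]
    - [[0,0,0],[0,-4,-1],45]
    - [[0,0,0],[0,-6,-1],45]
    - [[0,0,0],[0,-8,-1],45]
    - [[0,0,0],[0,-10,-1],45]
    - [[0,0,0],[0.5,-12,-1],45]
    - [[0,0,0],[0.5,-14,-1],45]
    - [[0,0,0],[0.5,-16,-1],45]

```text
t: 9.43
ee_pos: [467.5, 273.4, 25.0]
orientation: [2.012, 2.086, -0.318]
ft_force: [-1.0, 2.1, 0.8]
width: 44.8
```

```bash
python3 st.py
```

```text
t 9.43 p [467.48 273.41  25.04] yaw 2.09 z [ 0.012 -0.309 -0.951] F [-1.04  2.06  0.83] w 44.8 q [ 0.65  0.68  1.8  -0.34  0.88  0.86]
```

Emit:
carry_out:
  targets:
    - [[0,0,0],[0,-3,0],45]
    - [[0,0,0],[0,-6,0],45]
    - [[0,0,0],[0.5,-9,0],45]
    - [[0,0,0],[0.5,-12,0],45]
    - [[0,0,0],[0.5,-15,0],45]
    - [[0,0,0],[0.5,-18,0],45]
    - [[0,0,0],[1,-21,0],45]
    - [[0,0,0],[1,-24,0],45]
    - [[0,0,0],[1,-27,0],45]
    - [[0,0,0],[1,-30,0],45]

```text
t: 10.27
ee_pos: [468.6, 243.3, 25.1]
orientation: [2.011, 2.086, -0.318]
ft_force: [-0.4, 3.4, -0.3]
width: 44.9
```

```bash
python3 st.py;  python3 - <<'E'
from h import *
im=save('top','t7.png')[140:275,120:370]
g=cv2.resize(im,None,fx=3.2,fy=3.2,interpolation=cv2.INTER_CUBIC)
cv2.imwrite('pics/z7.png',cv2.cvtColor(g,cv2.COLOR_RGB2BGR))
im=save('side','s7.png')[130:270,170:330]
g=cv2.resize(im,None,fx=4,fy=4,interpolation=cv2.INTER_CUBIC)
cv2.imwrite('pics/zs7.png',cv2.cvtColor(g,cv2.COLOR_RGB2BGR))
E
```

```text
t 10.27 p [468.56 243.29  25.06] yaw 2.09 z [ 0.012 -0.309 -0.951] F [-0.4   3.45 -0.29] w 44.9 q [ 0.61  0.67  1.84 -0.36  0.84  0.84]
```

View pics/z7.png

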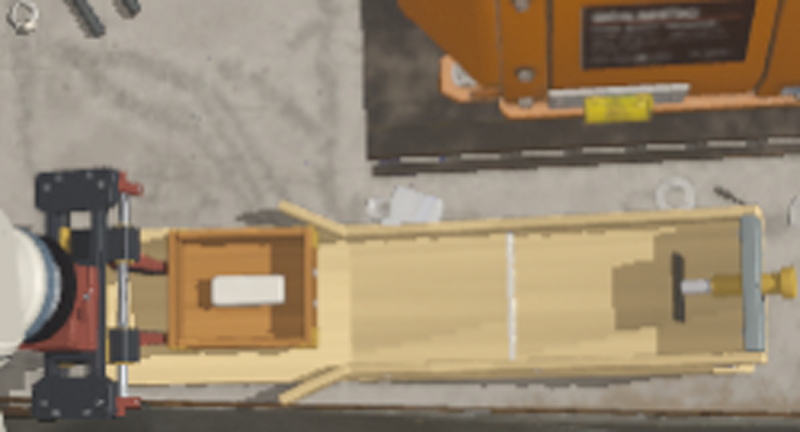

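View pics/zs7.png

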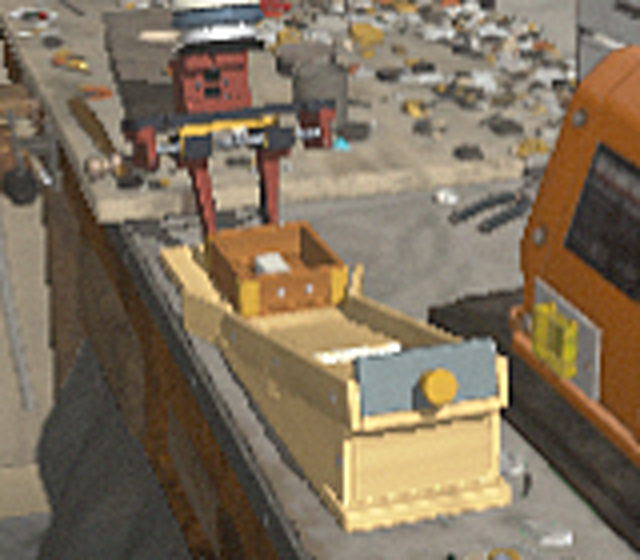

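```bash
python3 - <<'E'
from h import *
np.set_printoptions(precision=1,suppress=True)
for p in [(169,230),(168,348),(317,229),(317,348)]:
    print(px2w('top',((p[0]+.5)/3.2+119.5,(p[1]+.5)/3.2+139.5),50))
E
```

```text
[523.8 233.9  50. ]
[433.9 230.9  50. ]
[526.6 120.5  50. ]
[436.3 117.6  50. ]
```

Emit:
carry_out:
  targets:
    - [[0,0,0],[0,-2,0],45]
    - [[0,0,0],[0,-4,0],45]
    - [[0,0,0],[0,-6,0],45]
    - [[0,0,0],[0,-8,0],45]
    - [[0,0,0],[-1,-10,0],45]
    - [[0,0,0],[-1,-12,0],45]
    - [[0,0,0],[-2,-14,0],45]
    - [[0,0,0],[-2,-16,0],45]
    - [[0,0,0],[-2,-17,0],45]

```text
t: 11.12
ee_pos: [466.2, 226.4, 25.0]
orientation: [2.012, 2.086, -0.318]
ft_force: [-1.2, 4.9, 0.9]
width: 45.0
```

```bash
cat > sn.py <<'E'
import sys
from h import *
k=sys.argv[1]
im=save('top','t%s.png'%k)[140:275,120:370]
g=cv2.resize(im,None,fx=3.2,fy=3.2,interpolation=cv2.INTER_CUBIC)
cv2.imwrite('pics/z%s.png'%k,cv2.cvtColor(g,cv2.COLOR_RGB2BGR))
E
python3 st.py; python3 sn.py 8
```

```text
t 11.12 p [466.19 226.44  25.03] yaw 2.06 z [ 0.012 -0.309 -0.951] F [-1.18  4.94  0.9 ] w 45.0 q [ 0.59  0.66  1.86 -0.37  0.83  0.83]
```

View pics/z8.png

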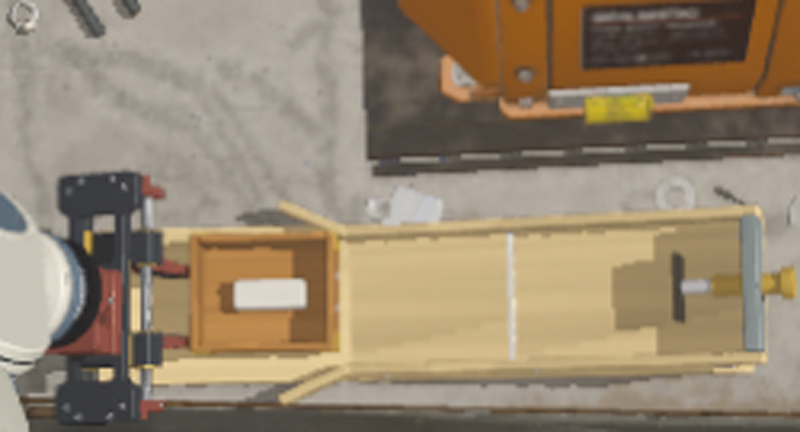

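The crate is square and the guide is centring it (rear at zoomed x=190, nose at 338). The force is about 5 N. I'll keep going.

Emit:
carry_out:
  targets:
    - [[0,0,0],[0,-2,0],45]
    - [[0,0,0],[0,-4,0],45]
    - [[0,0,0],[0,-6,0],45]
    - [[0,0,0],[0,-8,0],45]
    - [[0,0,0],[0,-10,0],45]
    - [[0,0,0],[0,-12,0],45]
    - [[0,0,0],[0,-14,0],45]
    - [[0,0,0],[0,-16,0],45]
    - [[0,0,0],[0,-18,0],45]

```text
t: 11.92
ee_pos: [465.9, 208.5, 24.9]
orientation: [2.013, 2.086, -0.319]
ft_force: [-3.5, 4.2, 0.2]
width: 45.0
```

```bash
python3 st.py; python3 sn.py 9
```

```text
t 11.92 p [465.9  208.53  24.95] yaw 2.04 z [ 0.011 -0.309 -0.951] F [-3.53  4.19  0.21] w 45.0 q [ 0.56  0.65  1.89 -0.38  0.81  0.82]
```

View pics/z9.png

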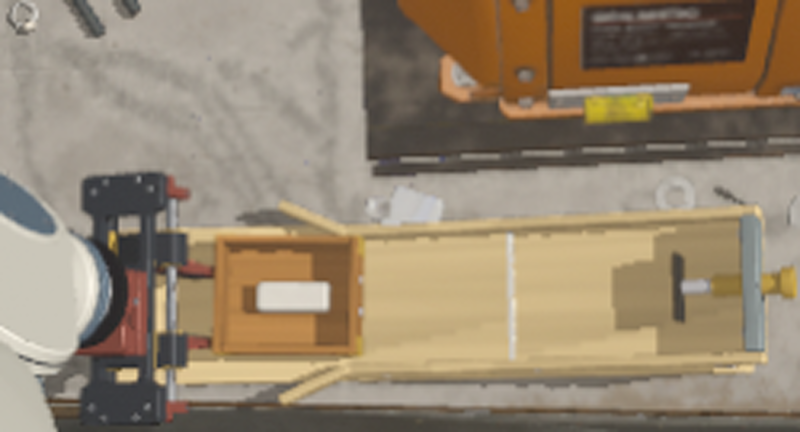

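Emit:
carry_out:
  targets:
    - [[0,0,0],[0,-2,0],45]
    - [[0,0,0],[0,-5,0],45]
    - [[0,0,0],[0,-8,0],45]
    - [[0,0,0],[0.5,-11,0],45]
    - [[0,0,0],[0.5,-14,0],45]
    - [[0,0,0],[0.5,-17,0],45]
    - [[0,0,0],[1,-20,0],45]
    - [[0,0,0],[1,-23,0],45]
    - [[0,0,0],[1,-26,0],45]
    - [[0,0,0],[1,-29,0],45]

```text
t: 12.8
ee_pos: [466.5, 179.3, 24.8]
orientation: [2.013, 2.086, -0.32]
ft_force: [-3.2, 4.5, 0.1]
width: 44.9
```

```bash
python3 st.py
```

```text
t 12.8 p [466.52 179.29  24.82] yaw 2.03 z [ 0.01  -0.309 -0.951] F [-3.17  4.53  0.1 ] w 44.9 q [ 0.51  0.64  1.92 -0.4   0.78  0.79]
```

Emit:
carry_out:
  targets:
    - [[0,0,0],[0,-3,0],45]
    - [[0,0,0],[0,-6,0],45]
    - [[0,0,0],[0.5,-9,0],45]
    - [[0,0,0],[0.5,-12,0],45]
    - [[0,0,0],[1,-15,0],45]
    - [[0,0,0],[1,-18,0],45]
    - [[0,0,0],[1,-21,0],45]
    - [[0,0,0],[1,-24,0],45]
    - [[0,0,0],[1.5,-27,0],45]
    - [[0,0,0],[1.5,-30,0],45]

```text
t: 13.63
ee_pos: [468.7, 149.2, 24.9]
orientation: [2.012, 2.086, -0.319]
ft_force: [-2.8, 2.7, -0.3]
width: 44.8
```

```bash
python3 st.py; python3 sn.py 10;  python3 - <<'E'
from h import *
im=save('side','s10.png')[150:270,180:330]
g=cv2.resize(im,None,fx=5,fy=5,interpolation=cv2.INTER_CUBIC)
cv2.imwrite('pics/zs10.png',cv2.cvtColor(g,cv2.COLOR_RGB2BGR))
E
```

```text
t 13.63 p [468.68 149.22  24.91] yaw 2.08 z [ 0.011 -0.309 -0.951] F [-2.8   2.67 -0.33] w 44.8 q [ 0.46  0.62  1.95 -0.43  0.75  0.77]
```

View pics/z10.png

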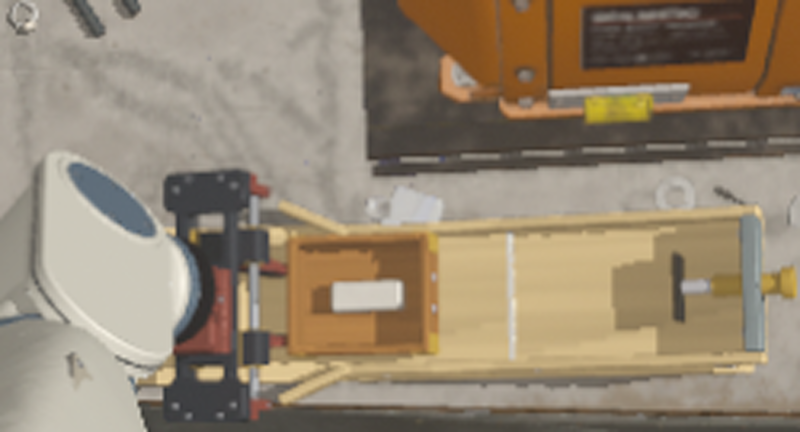

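View pics/zs10.png

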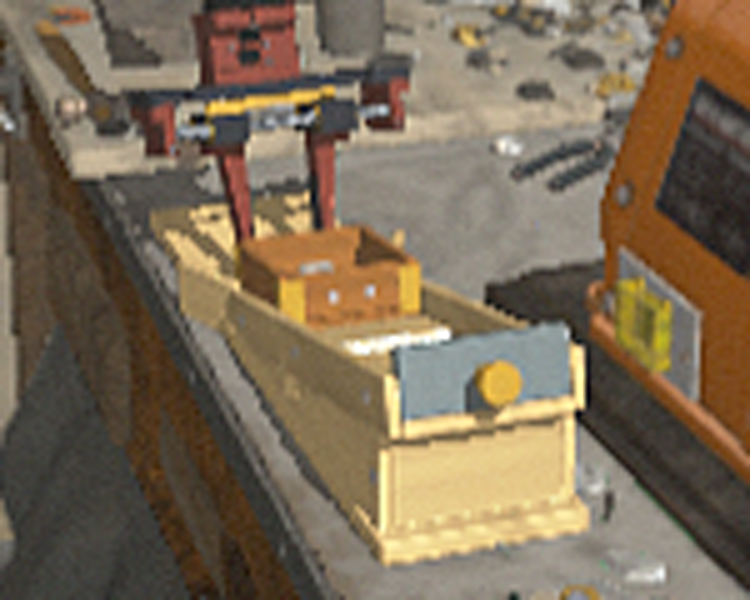

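Emit:
carry_out:
  targets:
    - [[0,0,0],[0,-3,0],45]
    - [[0,0,0],[0,-6,0],45]
    - [[0,0,0],[0.5,-9,0],45]
    - [[0,0,0],[0.5,-12,0],45]
    - [[0,0,0],[0.5,-15,0],45]
    - [[0,0,0],[0.5,-18,0],45]
    - [[0,0,0],[1,-21,0],45]
    - [[0,0,0],[1,-24,0],45]
    - [[0,0,0],[1,-27,0],45]
    - [[0,0,0],[1,-30,0],45]

```text
t: 14.57
ee_pos: [470.1, 119.2, 25.0]
orientation: [2.011, 2.086, -0.318]
ft_force: [-1.4, 2.2, -1.9]
width: 45.4
```

```bash
python3 st.py
```

```text
t 14.57 p [470.09 119.23  25.03] yaw 2.1 z [ 0.012 -0.309 -0.951] F [-1.37  2.16 -1.92] w 45.4 q [ 0.41  0.61  1.97 -0.45  0.72  0.74]
```

Emit:
carry_out:
  targets:
    - [[0,0,0],[0,-3,0],45]
    - [[0,0,0],[0,-6,0],45]
    - [[0,0,0],[0.5,-9,0],45]
    - [[0,0,0],[0.5,-12,0.3],45]
    - [[0,0,0],[0.5,-15,1],45]
    - [[0,0,0],[0.5,-18,1.8],45]
    - [[0,0,0],[1,-21,2.5],45]
    - [[0,0,0],[1,-24,3.2],45]
    - [[0,0,0],[1,-27,4],45]
    - [[0,0,0],[1,-30,4.7],45]

```text
t: 15.4
ee_pos: [471.9, 89.8, 30.1]
orientation: [2.011, 2.086, -0.315]
ft_force: [-0.3, 6.2, 2.0]
width: 45.1
```

```bash
python3 st.py; python3 sn.py 11;  python3 - <<'E'
from h import *
im=save('side','s11.png')[150:270,180:330]
g=cv2.resize(im,None,fx=5,fy=5,interpolation=cv2.INTER_CUBIC)
cv2.imwrite('pics/zs11.png',cv2.cvtColor(g,cv2.COLOR_RGB2BGR))
E
```

```text
t 15.4 p [471.85  89.81  30.15] yaw 2.1 z [ 0.014 -0.308 -0.951] F [-0.28  6.23  1.96] w 45.1 q [ 0.35  0.6   2.   -0.47  0.7   0.7 ]
```

View pics/z11.png

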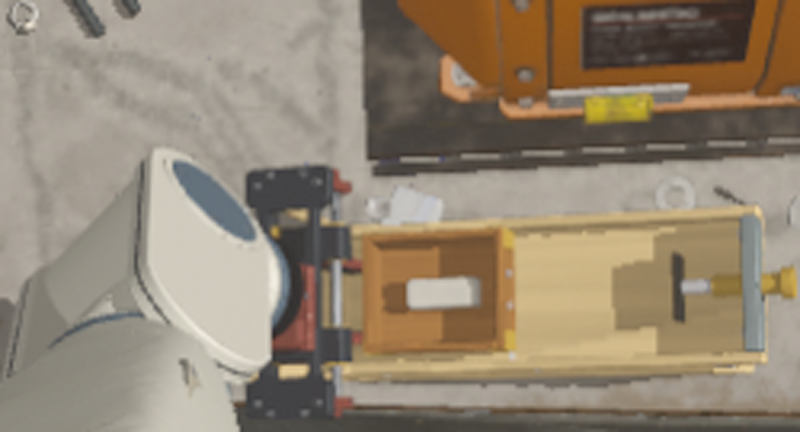

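View pics/zs11.png

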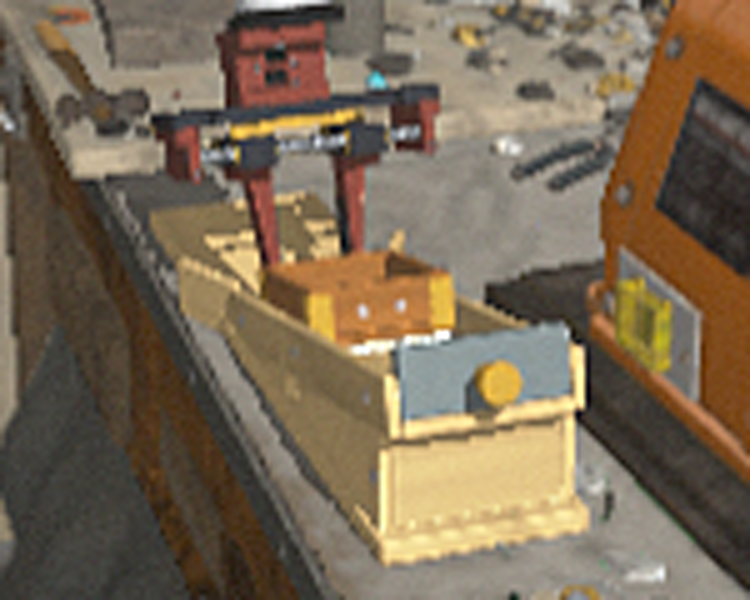

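Emit:
carry_out:
  targets:
    - [[0,0,0],[0,-3,0.7],45]
    - [[0,0,0],[0,-6,1.5],45]
    - [[0,0,0],[0.5,-9,2.2],45]
    - [[0,0,0],[0.5,-12,3],45]
    - [[0,0,0],[0.5,-15,3.7],45]
    - [[0,0,0],[0.5,-18,4.5],45]
    - [[0,0,0],[1,-21,5.2],45]
    - [[0,0,0],[1,-24,6],45]
    - [[0,0,0],[1,-27,6.7],45]
    - [[0,0,0],[1,-30,7.5],45]

```text
t: 16.33
ee_pos: [472.6, 60.0, 37.5]
orientation: [2.011, 2.086, -0.316]
ft_force: [0.7, 6.1, 1.0]
width: 45.1
```

```bash
python3 st.py
```

```text
t 16.33 p [472.62  59.95  37.49] yaw 2.11 z [ 0.013 -0.308 -0.951] F [0.68 6.08 1.04] w 45.1 q [ 0.3   0.57  2.02 -0.49  0.69  0.66]
```

Emit:
carry_out:
  targets:
    - [[0,0,0],[0,-2,0.5],45]
    - [[0,0,0],[0,-5,1.2],45]
    - [[0,0,0],[0.5,-8,2],45]
    - [[0,0,0],[0.5,-11,2.7],45]
    - [[0,0,0],[0.5,-14,3.5],45]
    - [[0,0,0],[0.5,-17,4.2],45]
    - [[0,0,0],[1,-20,5],45]
    - [[0,0,0],[1,-23,5.7],45]
    - [[0,0,0],[1,-25,6.2],45]
    - [[0,0,0],[1,-25,6.2],45]

```text
t: 17.17
ee_pos: [473.5, 34.6, 43.8]
orientation: [2.011, 2.086, -0.316]
ft_force: [0.7, 4.0, 1.7]
width: 44.9
```

```bash
python3 st.py; python3 sn.py 12;  python3 - <<'E'
from h import *
im=save('side','s12.png')[150:270,180:330]
g=cv2.resize(im,None,fx=5,fy=5,interpolation=cv2.INTER_CUBIC)
cv2.imwrite('pics/zs12.png',cv2.cvtColor(g,cv2.COLOR_RGB2BGR))
E
```

```text
t 17.17 p [473.53  34.62  43.79] yaw 2.09 z [ 0.013 -0.309 -0.951] F [0.72 3.97 1.67] w 44.9 q [ 0.25  0.56  2.03 -0.5   0.68  0.62]
```

View pics/z12.png

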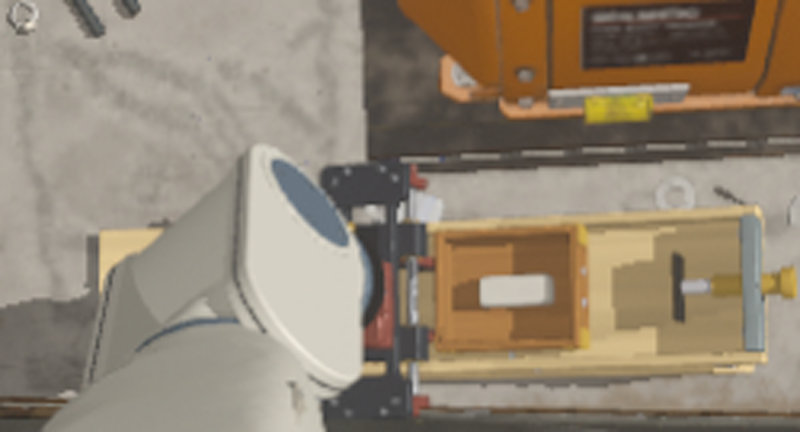

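View pics/zs12.png

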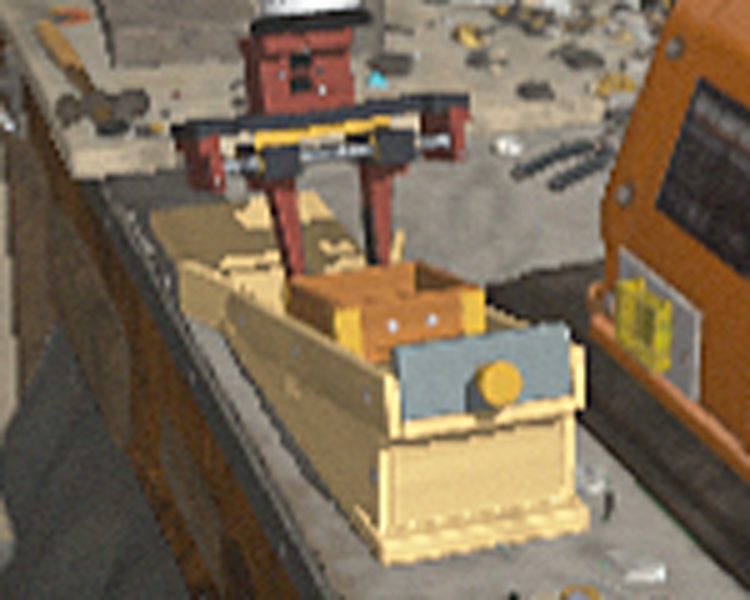

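Emit:
carry_out:
  targets:
    - [[0,0,0],[0,-2,0.5],45]
    - [[0,0,0],[0,-5,1.2],45]
    - [[0,0,0],[0.5,-8,2],45]
    - [[0,0,0],[0.5,-11,2.7],45]
    - [[0,0,0],[0.5,-14,3.5],45]
    - [[0,0,0],[0.5,-17,4.2],45]
    - [[0,0,0],[1,-20,5],45]
    - [[0,0,0],[1,-23,5.7],45]
    - [[0,0,0],[1,-26,6.5],45]
    - [[0,0,0],[1,-28,7],45]

```text
t: 18.1
ee_pos: [473.5, 6.0, 50.3]
orientation: [2.012, 2.086, -0.32]
ft_force: [0.3, 2.8, -1.5]
width: 45.3
```

```bash
python3 st.py; python3 sn.py 13;  python3 - <<'E'
from h import *
im=save('side','s13.png')[150:270,180:330]
g=cv2.resize(im,None,fx=5,fy=5,interpolation=cv2.INTER_CUBIC)
cv2.imwrite('pics/zs13.png',cv2.cvtColor(g,cv2.COLOR_RGB2BGR))
E
```

```text
t 18.1 p [473.48   6.03  50.27] yaw 2.07 z [ 0.011 -0.309 -0.951] F [ 0.31  2.79 -1.49] w 45.3 q [ 0.19  0.54  2.04 -0.51  0.68  0.57]
```

View pics/z13.png

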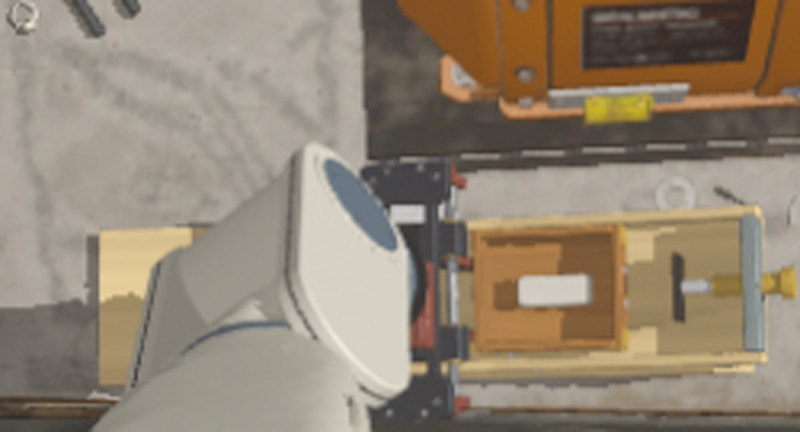

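View pics/zs13.png

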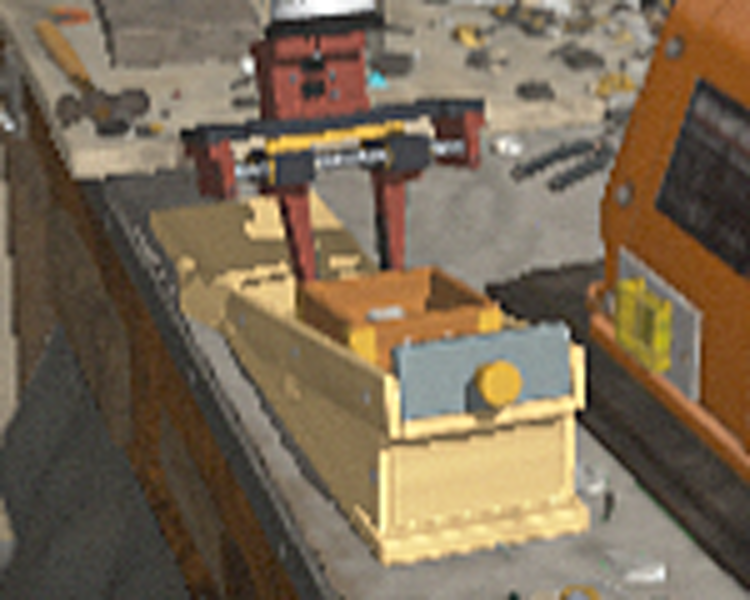

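Emit:
carry_out:
  targets:
    - [[0,0,0],[0,-1,0.2],45]
    - [[0,0,0],[0,-3,0.7],45]
    - [[0,0,0],[0,-5,1.2],45]
    - [[0,0,0],[0,-7,1.7],45]
    - [[0,0,0],[0.5,-9,2.2],45]
    - [[0,0,0],[0.5,-11,2.7],45]
    - [[0,0,0],[0.5,-13,3.2],45]
    - [[0,0,0],[0.5,-15,3.7],45]
    - [[0,0,0],[0.5,-17,4.2],45]
    - [[0,0,0],[0.5,-18,4.5],45]

```text
t: 19.03
ee_pos: [474.5, -11.7, 55.0]
orientation: [2.012, 2.086, -0.318]
ft_force: [-0.2, 3.0, -2.6]
width: 44.7
```

```bash
python3 st.py
```

```text
t 19.03 p [474.51 -11.7   55.03] yaw 2.08 z [ 0.012 -0.309 -0.951] F [-0.24  2.98 -2.63] w 44.7 q [ 0.15  0.52  2.05 -0.52  0.67  0.54]
```

Emit:
carry_out:
  targets:
    - [[0,0,0],[0,-1,0],45]
    - [[0,0,0],[0,-2,0],45]
    - [[0,0,0],[0,-3,0],45]
    - [[0,0,0],[0,-4,0],45]
    - [[0,0,0],[0,-5,0.2],45]
    - [[0,0,0],[0,-6,0.5],45]
    - [[0,0,0],[0.5,-7,0.7],45]
    - [[0,0,0],[0.5,-8,1],45]
    - [[0,0,0],[0.5,-8,1],45]

```text
t: 19.78
ee_pos: [475.2, -19.4, 56.1]
orientation: [2.012, 2.086, -0.317]
ft_force: [-0.5, 4.7, -0.1]
width: 44.7
```

```bash
python3 st.py; python3 sn.py 14;  python3 - <<'E'
from h import *
im=save('side','s14.png')[150:270,180:330]
g=cv2.resize(im,None,fx=5,fy=5,interpolation=cv2.INTER_CUBIC)
cv2.imwrite('pics/zs14.png',cv2.cvtColor(g,cv2.COLOR_RGB2BGR))
E
```

```text
t 19.78 p [475.17 -19.4   56.1 ] yaw 2.09 z [ 0.012 -0.309 -0.951] F [-0.47  4.67 -0.14] w 44.7 q [ 0.14  0.52  2.05 -0.52  0.67  0.53]
```

View pics/z14.png

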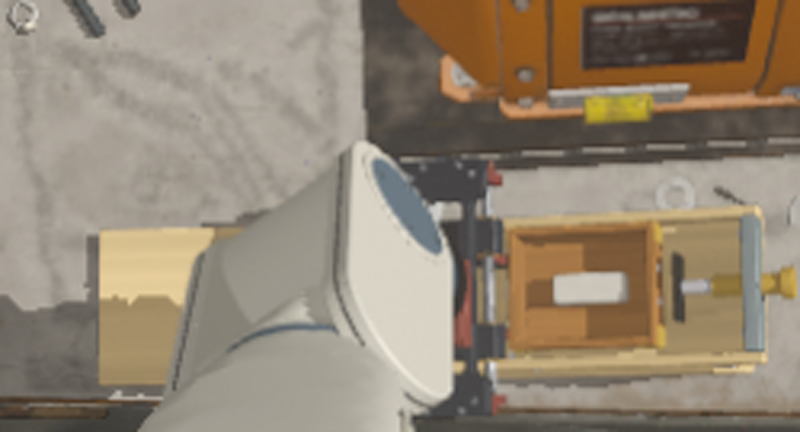

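View pics/zs14.png

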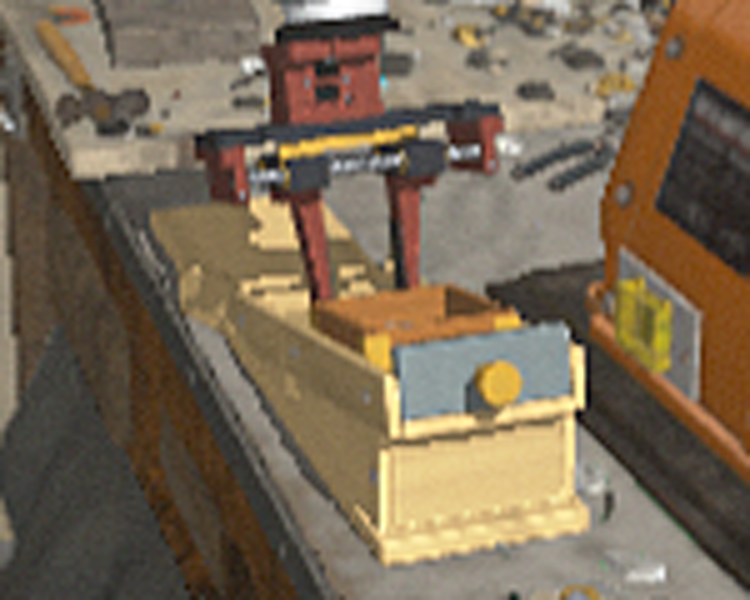

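Emit:
carry_out:
  targets:
    - [[0,0,0],[0,-0.7,0],45]
    - [[0,0,0],[0,-1.4,0],45]
    - [[0,0,0],[0,-2.1,0],45]
    - [[0,0,0],[0,-2.8,0],45]
    - [[0,0,0],[0,-3,0],45]

```text
t: 20.3
ee_pos: [475.6, -21.9, 56.2]
orientation: [2.011, 2.086, -0.316]
ft_force: [-1.8, 8.0, 4.6]
width: 44.9
```

```bash
python3 st.py
```

```text
t 20.3 p [475.6  -21.91  56.22] yaw 2.1 z [ 0.013 -0.308 -0.951] F [-1.77  8.04  4.57] w 44.9 q [ 0.13  0.52  2.05 -0.52  0.67  0.52]
```

Emit:
carry_out:
  targets:
    - [[0,0,0],[0,-0.7,0.2],45]
    - [[0,0,0],[0,-1.4,0.4],45]
    - [[0,0,0],[0,-2,0.5],45]
    - [[0,0,0],[0,-2,0.5],45]

```text
t: 20.63
ee_pos: [475.6, -24.0, 56.7]
orientation: [2.011, 2.086, -0.316]
ft_force: [-0.2, 6.7, 2.5]
width: 44.9
```

```bash
python3 st.py
```

```text
t 20.63 p [475.62 -24.01  56.71] yaw 2.1 z [ 0.013 -0.308 -0.951] F [-0.2   6.65  2.51] w 44.9 q [ 0.13  0.52  2.05 -0.52  0.67  0.52]
```

Emit:
carry_out:
  targets:
    - [[0,0,0],[0,-0.7,0.2],45]
    - [[0,0,0],[0,-1.4,0.4],45]
    - [[0,0,0],[0,-2,0.5],45]
    - [[0,0,0],[0,-2,0.5],45]

```text
t: 20.97
ee_pos: [475.6, -26.0, 57.2]
orientation: [2.011, 2.086, -0.316]
ft_force: [-0.3, 6.0, 2.3]
width: 44.8
```

```bash
python3 st.py; python3 sn.py 15;  python3 - <<'E'
from h import *
im=save('side','s15.png')[150:270,180:330]
g=cv2.resize(im,None,fx=5,fy=5,interpolation=cv2.INTER_CUBIC)
cv2.imwrite('pics/zs15.png',cv2.cvtColor(g,cv2.COLOR_RGB2BGR))
E
```

```text
t 20.97 p [475.64 -26.    57.22] yaw 2.11 z [ 0.013 -0.308 -0.951] F [-0.3   5.96  2.32] w 44.8 q [ 0.12  0.52  2.05 -0.52  0.67  0.51]
```

View pics/z15.png

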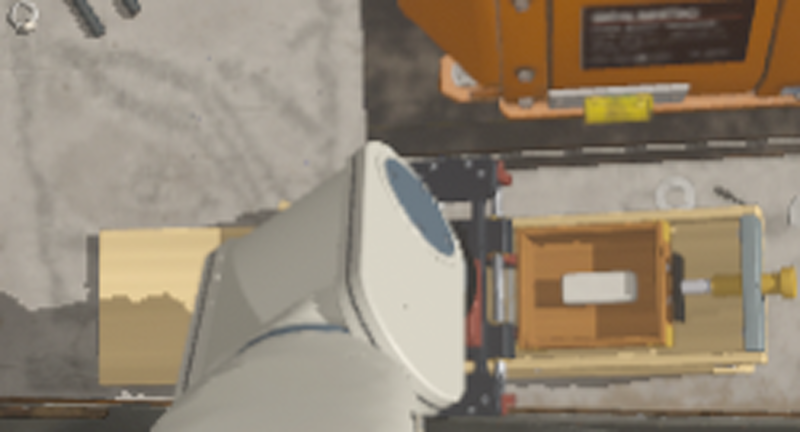

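View pics/zs15.png

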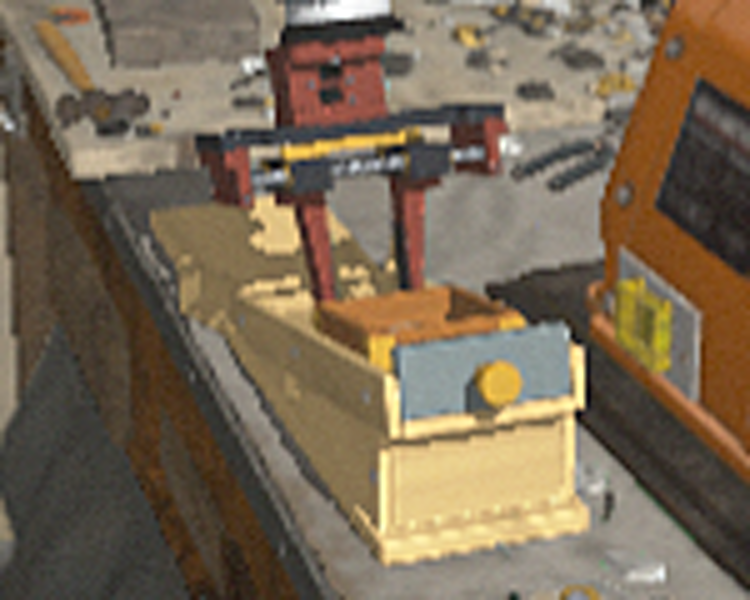

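Emit:
carry_out:
  targets:
    - [[0,0,0],[0,-0.5,0.1],45]
    - [[0,0,0],[0,-1,0.2],45]
    - [[0,0,0],[0,-1.5,0.4],45]
    - [[0,0,0],[0,-1.5,0.4],45]

```text
t: 21.4
ee_pos: [475.6, -27.6, 57.6]
orientation: [2.011, 2.086, -0.316]
ft_force: [0.4, 6.7, 2.3]
width: 45.1
```

```bash
python3 st.py
```

```text
t 21.4 p [475.63 -27.55  57.6 ] yaw 2.11 z [ 0.013 -0.308 -0.951] F [0.41 6.66 2.33] w 45.1 q [ 0.12  0.52  2.05 -0.52  0.66  0.51]
```

Emit:
carry_out:
  targets:
    - [[0,0,0],[0,-0.5,0.1],45]
    - [[0,0,0],[0,-1,0.2],45]
    - [[0,0,0],[0,-1.5,0.4],45]
    - [[0,0,0],[0,-1.5,0.4],45]

```text
t: 21.73
ee_pos: [475.6, -29.1, 58.0]
orientation: [2.011, 2.086, -0.316]
ft_force: [-0.0, 7.2, 2.0]
width: 45.0
```

```bash
python3 st.py
```

```text
t 21.73 p [475.61 -29.09  58.  ] yaw 2.11 z [ 0.013 -0.309 -0.951] F [-0.03  7.18  2.04] w 45.0 q [ 0.11  0.52  2.05 -0.52  0.66  0.51]
```

Emit:
carry_out:
  targets:
    - [[0,0,0],[0,-0.5,0.1],45]
    - [[0,0,0],[0,-1,0.2],45]
    - [[0,0,0],[0,-1,0.2],45]

```text
t: 21.98
ee_pos: [475.7, -30.0, 58.2]
orientation: [2.011, 2.086, -0.316]
ft_force: [-0.1, 7.6, 3.0]
width: 44.8
```

```bash
python3 st.py; python3 sn.py 16
```

```text
t 21.98 p [475.67 -30.    58.22] yaw 2.11 z [ 0.014 -0.308 -0.951] F [-0.05  7.6   3.01] w 44.8 q [ 0.11  0.52  2.05 -0.52  0.66  0.51]
```

View pics/z16.png

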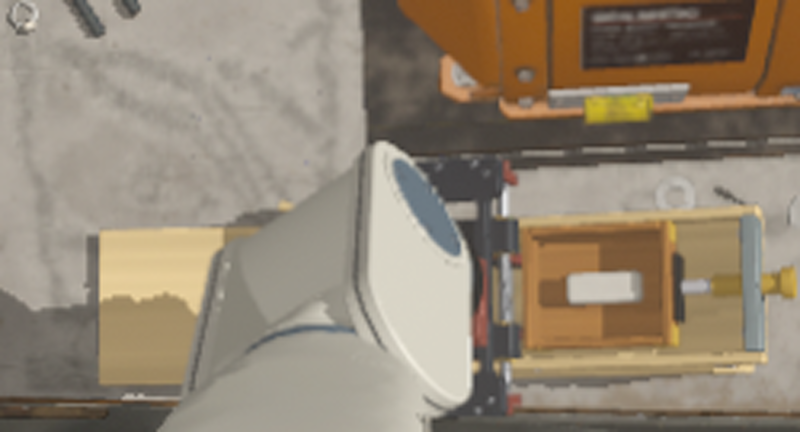

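Emit:
carry_out:
  targets:
    - [[0,0,0],[0,-0.5,0.1],45]
    - [[0,0,0],[0,-1,0.2],45]
    - [[0,0,0],[0,-1,0.2],45]

```text
t: 22.28
ee_pos: [475.7, -30.8, 58.4]
orientation: [2.011, 2.086, -0.315]
ft_force: [-0.6, 8.6, 3.8]
width: 44.9
```

```bash
python3 st.py
```

```text
t 22.28 p [475.71 -30.82  58.41] yaw 2.11 z [ 0.014 -0.308 -0.951] F [-0.63  8.6   3.82] w 44.9 q [ 0.11  0.52  2.05 -0.52  0.66  0.5 ]
```

Emit:
carry_out:
  targets:
    - [[0,0,0],[0,-0.5,0.1],45]
    - [[0,0,0],[0,-1,0.2],45]
    - [[0,0,0],[0,-1,0.2],45]

```text
t: 22.53
ee_pos: [475.7, -31.4, 58.6]
orientation: [2.012, 2.086, -0.314]
ft_force: [-1.1, 11.0, 3.3]
width: 44.9
```

```bash
python3 st.py
```

```text
t 22.53 p [475.73 -31.38  58.56] yaw 2.1 z [ 0.014 -0.307 -0.951] F [-1.11 11.01  3.31] w 44.9 q [ 0.11  0.52  2.05 -0.52  0.66  0.5 ]
```

Emit:
carry_out:
  targets:
    - [[0,0,0],[0,-0.5,0.1],45]
    - [[0,0,0],[0,-1,0.2],45]
    - [[0,0,0],[0,-1,0.2],45]

```text
t: 22.78
ee_pos: [475.8, -32.0, 58.7]
orientation: [2.012, 2.086, -0.313]
ft_force: [-1.2, 15.0, 4.4]
width: 45.0
```

```bash
python3 st.py
```

```text
t 22.78 p [475.83 -31.98  58.72] yaw 2.09 z [ 0.014 -0.307 -0.952] F [-1.24 15.    4.41] w 45.0 q [ 0.11  0.51  2.05 -0.52  0.66  0.5 ]
```

Emit:
carry_out:
  targets:
    - [[0,0,0],[0,-0.4,0.1],45]
    - [[0,0,0],[0,-0.7,0.2],45]
    - [[0,0,0],[0,-0.7,0.2],45]

```text
t: 23.03
ee_pos: [475.9, -32.4, 58.8]
orientation: [2.012, 2.086, -0.312]
ft_force: [-2.1, 16.5, 4.0]
width: 45.2
```

```bash
python3 st.py
```

```text
t 23.03 p [475.87 -32.38  58.84] yaw 2.09 z [ 0.015 -0.306 -0.952] F [-2.06 16.53  3.98] w 45.2 q [ 0.11  0.51  2.05 -0.52  0.66  0.5 ]
```

Emit:
carry_out:
  targets:
    - [[0,0,0],[0,-0.4,0.1],45]
    - [[0,0,0],[0,-0.8,0.2],45]
    - [[0,0,0],[0,-0.8,0.2],45]

```text
t: 23.28
ee_pos: [475.9, -32.9, 58.9]
orientation: [2.013, 2.086, -0.312]
ft_force: [-2.2, 18.3, 3.6]
width: 44.9
```

```bash
python3 st.py
```

```text
t 23.28 p [475.87 -32.87  58.95] yaw 2.09 z [ 0.015 -0.306 -0.952] F [-2.22 18.34  3.6 ] w 44.9 q [ 0.11  0.51  2.05 -0.52  0.66  0.5 ]
```

By force and by displacement, the stop load is about 11–12 N. I'll hold for 0.6 s.

Emit:
carry_out:
  targets:
    - [[0,0,0],[0,0,0],45]
    - [[0,0,0],[0,0,0],45]
    - [[0,0,0],[0,0,0],45]
    - [[0,0,0],[0,0,0],45]
    - [[0,0,0],[0,0,0],45]
    - [[0,0,0],[0,0,0],45]
    - [[0,0,0],[0,0,0],45]

```text
t: 23.87
ee_pos: [475.9, -32.9, 58.9]
orientation: [2.012, 2.086, -0.312]
ft_force: [-0.8, 17.8, 3.8]
width: 45.1
```

```bash
python3 st.py; python3 - <<'E'
from h import *
im=save('side','s17.png')[150:270,180:330]
g=cv2.resize(im,None,fx=5,fy=5,interpolation=cv2.INTER_CUBIC)
cv2.imwrite('pics/zs17.png',cv2.cvtColor(g,cv2.COLOR_RGB2BGR))
E
```

```text
t 23.87 p [475.87 -32.86  58.95] yaw 2.1 z [ 0.015 -0.306 -0.952] F [-0.81 17.85  3.78] w 45.1 q [ 0.11  0.51  2.05 -0.52  0.66  0.5 ]
```

View pics/zs17.png

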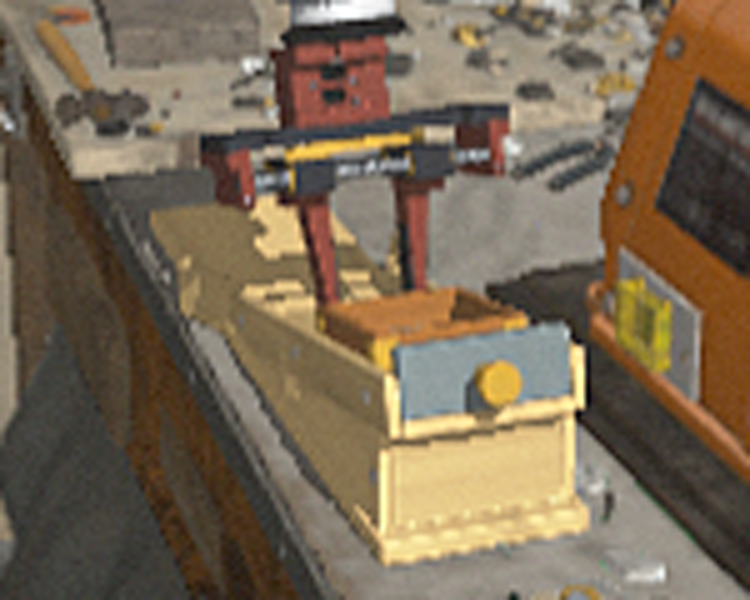

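Emit:
carry_out:
  targets:
    - [[0,0,0],[0,1,-0.2],45]
    - [[0,0,0],[0,2,-0.5],45]
    - [[0,0,0],[0,3,-0.7],45]
    - [[0,0,0],[0,4,-1],45]
    - [[0,0,0],[0,5,-1.2],45]
    - [[0,0,0],[0,6,-1.5],45]
    - [[0,0,0],[0,7,-1.7],45]
    - [[0,0,0],[0,7,-1.7],45]

```text
t: 24.58
ee_pos: [474.7, -28.1, 57.1]
orientation: [2.012, 2.086, -0.319]
ft_force: [0.0, -0.4, -0.5]
width: 45.1
```

```bash
python3 st.py; python3 sn.py 18;  python3 - <<'E'
from h import *
im=save('side','s18.png')[150:270,180:330]
g=cv2.resize(im,None,fx=5,fy=5,interpolation=cv2.INTER_CUBIC)
cv2.imwrite('pics/zs18.png',cv2.cvtColor(g,cv2.COLOR_RGB2BGR))
E
```

```text
t 24.58 p [474.71 -28.05  57.11] yaw 2.08 z [ 0.011 -0.309 -0.951] F [ 0.04 -0.37 -0.55] w 45.1 q [ 0.12  0.52  2.05 -0.52  0.67  0.51]
```

View pics/z18.png

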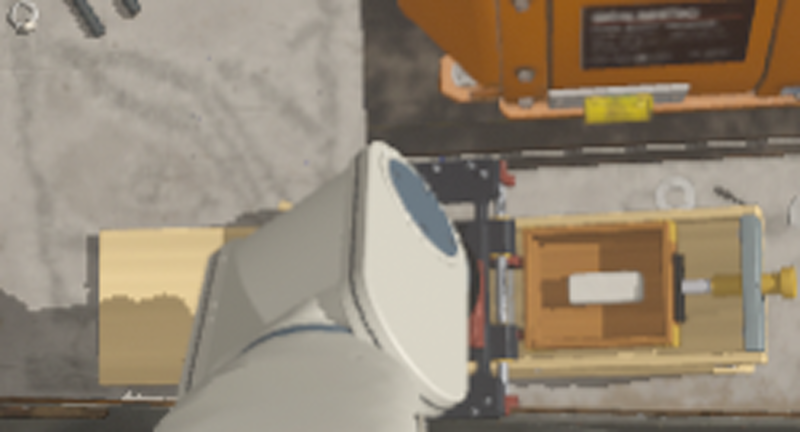

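View pics/zs18.png

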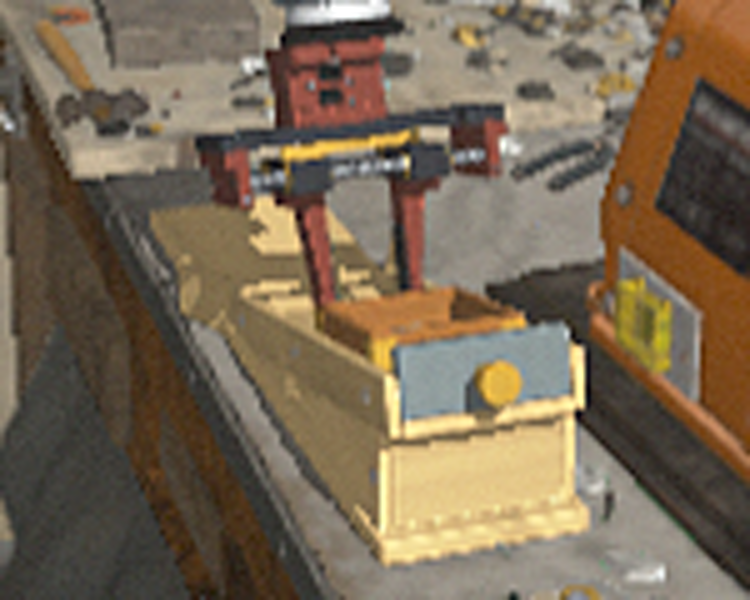

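Contact is lost (about 0 N) and the crate has stayed put. I'll back out along the tool axis and rise.

Emit:
carry_out:
  targets:
    - [[0,0,0],[0,6,0],45]
    - [[0,0,0],[0,16,0],45]
    - [[0,0,0],[-1,32,10],45]
    - [[0,0,0],[-2,52,35],45]
    - [[0,0,0],[-3,80,65],45]
    - [[0,0,0],[-4,115,85],45]
    - [[0,0,0],[-5,150,100],45]
    - [[0,0,0],[-6,185,110],45]
    - [[0,0,0],[-6,220,110],45]
    - [[0,0,0],[-6,240,110],45]

```text
t: 25.52
ee_pos: [469.2, 216.6, 168.4]
orientation: [2.01, 2.088, -0.312]
ft_force: [0.6, -0.4, -0.4]
width: 44.9
```

Emit:
carry_out:
  targets:
    - [[0,0,0],[0,30,10],45]
    - [[0,0,0],[0,60,10],45]
    - [[0,0,0],[0,60,10],45]
    - [[0,0,0],[0,60,10],45]
    - [[0,0,0],[0,60,10],45]

```text
t: 25.93
ee_pos: [468.2, 271.9, 176.8]
orientation: [2.01, 2.087, -0.32]
ft_force: [-0.4, -0.6, 0.1]
width: 44.9
```

```bash
python3 st.py; python3 sn.py 19;  python3 - <<'E'
from h import *
np.set_printoptions(precision=1,suppress=True)
im=save('side','s19.png')[150:270,180:330]
g=cv2.resize(im,None,fx=5,fy=5,interpolation=cv2.INTER_CUBIC)
cv2.imwrite('pics/zs19.png',cv2.cvtColor(g,cv2.COLOR_RGB2BGR))
for n in ['top','side']:
    for q in ['polish_bar','crate','crate_heel','dock']:
        r=place_of(q,n); print(n,q,[(c2w(n,x['point']),round(x['confidence'],2)) for x in r[:2]])
E
```

```text
t 25.93 p [468.16 271.88 176.84] yaw 2.14 z [ 0.011 -0.31  -0.951] F [-0.4  -0.6   0.08] w 44.9 q [ 0.65  0.45  1.75 -0.28  1.14  0.76]
top polish_bar []
top crate [(array([ 480.1, -101.2,   56.5]), 0.97)]
top crate_heel [(array([482.5, -40.9,  45. ]), 0.6)]
top dock [(array([479.3, -28.5,  41.9]), 0.73)]
side polish_bar []
side crate [(array([484.5, -98.7,  54.4]), 0.86), (array([470.6,  94.8,  12.1]), 0.44)]
side crate_heel [(array([483.2, -43.9,  42.7]), 0.89)]
side dock [(array([479.2, -31.3,  39.7]), 0.78)]
```

View pics/z19.png

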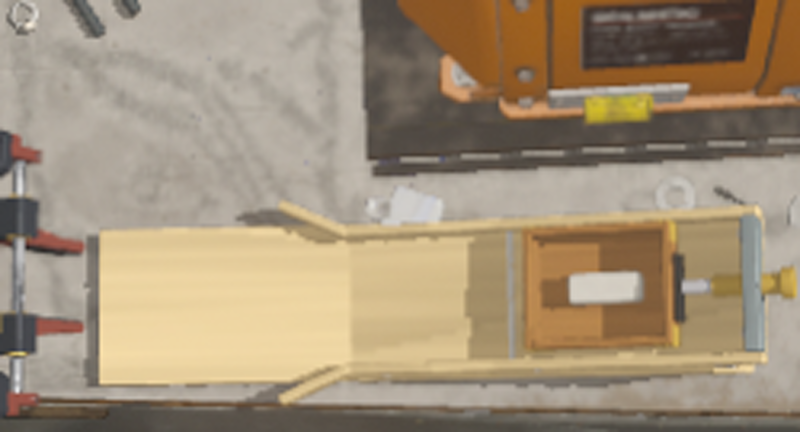

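View pics/zs19.png

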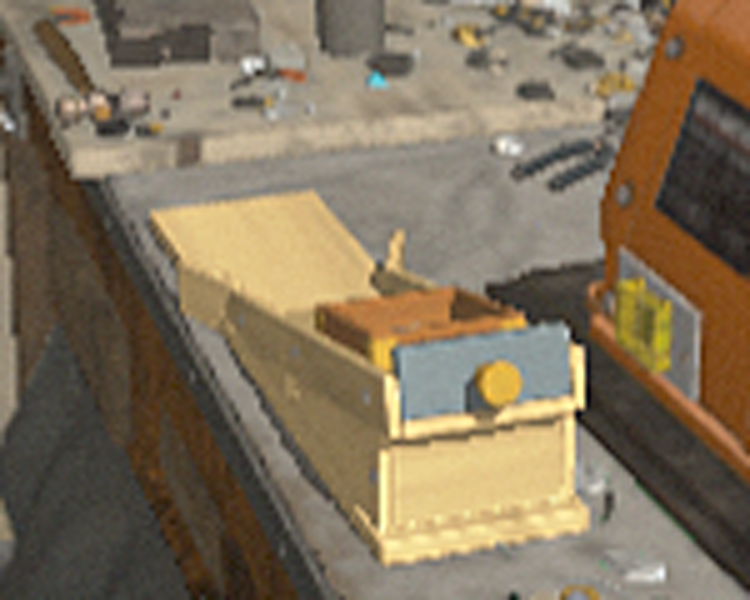

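The top view shows the heel edge at zoomed x=525, clear of the lip line at 512, and the bar inside at (605,287). I'll let the arm settle and hand in.

Emit:
carry_out:
  targets:
    - [[0,0,0],[0,0,0],45]
    - [[0,0,0],[0,0,0],45]
    - [[0,0,0],[0,0,0],45]
    - [[0,0,0],[0,0,0],45]

```text
t: 26.77
ee_pos: [469.0, 272.1, 177.2]
orientation: [2.011, 2.086, -0.318]
ft_force: [-0.2, 0.2, 0.4]
width: 44.8
```

```bash
python3 -c "
from h import *
print(order.close_job())"
```

```text
the job is handed in; nothing more can be done
None
```

The bar is in the crate and the crate is docked behind the lip; I handed the job in at about 27 s. No verdict is reported, so the result below rests on my own checks.

- **Push:** I pushed the crate up the ramp with two tilted fingers, without gripping or lifting it. At the stop I held for about 0.6 s with roughly 18 N on the fingers. After taking off friction and slope, that is about 11–12 N on the stop. I could not measure the stop force directly: I inferred it from the wrist force and the plunger travel, and both gave about the same value.
- **Final position:** After I backed off, the camera put the heel about 12 mm past the lip (12.8 mm from the top camera, 13.0 mm from the side camera). Its height matched the dock floor to within the camera's few millimetres.
- **Bar:** It is visible inside the crate in the last top picture. The detection network did not report it in that last look, in either camera.
- **Bystanders:** I did not re-measure the spool or the tin at the end. The arm never went near them.

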